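# Hold the sprung strip guide square

### The arm

A 7-joint arm with a two-finger parallel gripper is mounted at the origin on the work surface. World frame = base frame: x ahead of the robot, y to its left, z up, the work surface at z = 0. Lengths are in m, angles in rad, forces in N, time in s.
With the tool pointing down it reaches from about 0.425 to 0.95 m from the base axis. Payload 16.7 kg.
Tool frame: the origin (TCP) lies at the very end of the fingers, on their centre line; the grasp point (between the pads) lies env.grip_depth behind it (env.grip_depth is the distance from the TCP to the grasp point, in m); z points along the fingers, y is the line along which they close (so a half turn about z gives the same grasp; the last joint's range is limited). The gripper opens to 94 mm and grips with 3 to 60 N. Pads are 16 mm wide; open, the fingers measure 119 mm over their backs; the gripper's body (75 mm by 177 mm) begins 78 mm behind the grasp point.
Start: joints at [-1.409, 0.426, 0.074, 1.606, -0.034, 1.111, -0.067], TCP at [0.206, 0.643, 0.205] pointing down, gripper open.
Joint ranges: [-2.85, 2.85], [-0.5, 2.14], [-1.23, 1.37], [0.21, 2.46], [-1.02, 4.16], [0.16, 2.05], [-2.73, 2.73]. Speed limits (rad/s): [1.89, 1.89, 2.39, 2.39, 3.01, 3.01, 3.01].

### API

Orientations are given as a unit quaternion [w, x, y, z].
In Python, from cell import env gives the robot as it stands. The module is installed in compiled form; this text tells all that it offers.
- The arm moves only by the shell command python3 -m pendant 'ROWS' [FORCE]. ROWS is a JSON object of lists of equal length, an entry for each row: "delta_pos": the shift along the tool's x, y, z in m, a list of three; "twist": the turn, a rotation vector about the tool's x, y, z in degrees, a list of three; "claw": the finger opening in m, from 0 to 0.094. In form: {"delta_pos": [[tx, ty, tz], ...], "twist": [[wx, wy, wz], ...], "claw": [claw, ...]}. A call has exactly 10 rows; each row is the pose to reach, as a shift and turn from the pose commanded when the call began, along the tool's axes at that moment; what a row does not reach only later rows make up. A row lasts 1/8 s, in which the tool goes at most 62.5 mm and 10.7 degrees, less where a joint would pass 70% of its speed; a pose out of reach is approached as far as the arm can. A call with a gripper value outside its range is refused whole. The fingers move at their own pace and stop on an object; FORCE is the grip in N (left out, the last holds). Time passes only in rows, so rows that repeat a pose let the fingers close, or fill a call up. It gives the time, the measured TCP pose, the force and the opening at its end, in the units of the state.
- env.read_state(): the state, without advancing time (a new reading comes with each control period).
- env.read_camera(name): name is "scene" or "top"; returns the picture (384x512x3 uint8, blue, green, red); there is no depth.
- env.calibration(name): a dict with "mtx" (3x3 intrinsics, pixels), "R" (3x3) and "t" (3): a world point X has camera coordinates R X + t. Camera axes: x right, y down, z forward; pixel columns grow to the right and rows downward; lengths in m; the calibration is good to about 2 mm. A picture is of the moment at which its call begins. calibration takes no time and is no camera call.
- env.finish_job(): hands the job in, once; it reports no verdict.
Trained networks look in the newest picture that a camera, given by its name, has taken for a name from the list of things; names that differ only in an ending like _2 or _b are one class to them, and where a whole thing is asked for, a point or a joint stands for the part that bears it (a point fixed in the world has none). Each returns a list of dicts, best first, with "conf" (0 to 1); they miss things now and then, are a little off and sometimes report something else, mostly with a low value. They report only what shows in the picture. A call takes as long as a camera call.
- env.search_frame(query, camera): "location" ([x, y, z] in m, in world coordinates, good to about 4 mm: the middle of the surface that is visible of it).
The state is a dict: "clock": time; "joint_pos": joint angles; "joint_vel": joint speeds; "tau": joint torques, N m; "ee_pos": TCP position; "ee_rot": TCP orientation; "wrist_force": force on the tool from outside, world axes, zero at the start; "ft_torque": the same for the moment, N m; "width": finger opening in m.
Only numpy, scipy, OpenCV 4.12 (cv2) and the standard library are available. Lean on these libraries where they do the work, as an engineer would, in place of code of your own. Each camera call takes 0.05 s, during which the arm holds its last target. There are 200 camera calls.

### The job

Pick up the square and lay it flat on the bed of the strip-guide fixture, then press its outside corner fully home into the corner between the fixed rail and the sprung swing bar, stock (the thick leg) along the rail and blade (the thin leg) along the bar, until both faces touch and the bar is pushed out square to the rail. Finish while still gripping the square and pressing it against both, so that the bar stays square; do not let go, and leave the other things on the bench where they are.

Things in the scene. Friction and masses are not known exactly. Their poses are not given: they have to be found in the camera images.
- square: L-shaped square, 0.25-0.5 kg, flat on the bench's right half. Origin: foot of its outside corner (heel); x along the blade, y along the stock, z up. Thick aluminium stock: x 0-22 mm, y 0-110, 40 high. Thin steel blade: y 0-32, out to x 150, 6 thick, at the underside. Outer faces x=0 (to the rail), y=0 (to the swing bar). Grip the stock's upper half across its width, near y 43, to clear the rail.
- fixture: strip-guide fixture, fixed to the bench's left half: dark bed 12 mm thick (x -25 to 175, y -30 to 160 mm) with a rail and a swing bar on two edges. Origin: on the bench, below the inside corner, on the bar's pivot axis. x along the bar's face when square, y along the rail's face, z up. The square, when home, has the same axes and its origin 12 mm above this one.
- rail: fixed steel rail on the bed, 22 mm wide, 160 mm long, 16 mm high above the bed (top 28 mm over the bench). Its inner face is the fixture's plane x = 0, from y = 0 to 160, looking to +x. Origin: at the inside corner, on the bed's top; axes as the fixture's
- swing_bar (a joint): pivoted steel bar on the bed, 20 mm thick, 16 high; its inner face runs 1 to 171 mm from the pivot. Value, rad: 0 = square to the rail; starts at 0.14 (8 degrees in over the bed, free end 24 mm in), held by a spring of 0.18 to 0.27 N m: about 2 N at the blade's end pushes it out to 0; it springs back when released. It can go past square to -0.06.
- bar_end (a point): top edge of the swing bar's inner face at its free end, 171 mm from the pivot
- bearing: steel bearing ring, 42 mm across, 14 mm high, standing on the fixture's bed near the corner farthest from the inside corner; leave it alone. Origin: centre of its underside
- spanner: loose spanner lying at the back of the bench; leave it alone
- can: upright can, 60 mm across, 90 mm high, at the back right; leave it alone
- marker: white marker pen, 120 mm long, lying on the left; leave it alone
- shim_box: small cardboard box 70 x 50 x 30 mm at the back; leave it alone
- strip_roll: small dark ring of rolled strip, 110 mm across, 25 mm high, on the left; leave it alone
- roller: black rubber-covered roller, 36 mm thick, 90 mm long, lying on the right; leave it alone

How it is judged:
By the outcome, as a careful person would: the job done as asked, in the order asked, and still so for the second after the job is handed in, while the arm keeps its last pose, push and grip.
It also fails if it takes over 38 s, if anything falls off the work surface, if the arm or the gripper's body presses on something with over 40 N, if the wrist force passes 120 N, or if a joint passes its speed limit or range.

## Working session

There is one attempt and no reset: what is moved stays moved. The work goes in short steps, Python scripts to look and compute and a shell command to move; the robot and the scene stay as the last step left them, time stands still between calls to the robot, and variables do not carry over. Pictures are saved under pics/ and viewed, on a budget of 10 in all, crops included, one or two more only if the job needs it, and the job is handed in when it is done.

```bash
mkdir -p pics; python3 - <<'E'
from cell import env
import cv2,numpy as np
s=env.read_state(); print({k:np.round(v,4).tolist() for k,v in s.items()}, env.grip_depth)
for c in("scene","top"):
    cv2.imwrite(f"pics/{c}0.png",env.read_camera(c)); k=env.calibration(c); print(c,np.round(k["mtx"],1).tolist(),np.round(k["R"],3).tolist(),np.round(k["t"],3).tolist())
    for n in("square","fixture","rail","swing_bar","bar_end","bearing"):
        print(n,[(round(d["conf"],2),np.round(d["location"],3).tolist()) for d in env.search_frame(n,c)[:2]])
E
```

```text
{'clock': 0.0, 'joint_pos': [-1.4095, 0.4267, 0.0739, 1.6066, -0.0341, 1.1108, -0.0671], 'joint_vel': [-0.0007, -0.0003, 0.0012, -0.0009, 0.001, -0.0003, -0.0013], 'tau': [-0.0002, -93.5823, 3.6668, -45.4214, -0.0489, 0.0199, 0.0001], 'ee_pos': [0.2063, 0.6422, 0.2048], 'ee_rot': [-0.0, 0.1548, 0.9879, -0.0006], 'wrist_force': [-0.9009, 0.7182, 0.0362], 'ft_torque': [0.0794, 0.0057, -0.0243], 'width': 0.0939} 0.0188
scene [[453.9, 0.0, 257.9], [0.0, 453.9, 191.9], [0.0, 0.0, 1.0]] [[-0.682, 0.731, -0.006], [0.535, 0.493, -0.686], [-0.499, -0.471, -0.727]] [0.433, -0.234, 1.676]
square [(0.62, [0.511, -0.291, 0.0])]
fixture [(0.81, [0.543, 0.098, 0.013])]
rail [(0.62, [0.619, 0.049, 0.032])]
swing_bar [(0.6, [0.549, 0.145, 0.028])]
bar_end [(0.98, [0.555, 0.146, 0.03])]
bearing [(0.63, [0.476, 0.049, 0.025]), (0.22, [0.475, 0.398, 0.014])]
top [[417.9, 0.0, 256.5], [0.0, 417.9, 196.4], [0.0, 0.0, 1.0]] [[0.003, -1.0, -0.007], [-0.988, -0.002, -0.152], [0.152, 0.007, -0.988]] [-0.07, 0.572, 1.472]
square [(0.65, [0.497, -0.294, 0.004])]
fixture [(0.77, [0.53, 0.088, 0.01])]
rail [(0.77, [0.615, 0.044, 0.026])]
swing_bar [(0.72, [0.465, 0.397, 0.017]), (0.57, [0.547, 0.142, 0.029])]
bar_end [(0.63, [0.538, 0.145, 0.027])]
bearing [(0.38, [0.472, 0.045, 0.029])]
```

```bash
python3 - <<'E'
import cv2
im=cv2.imread("pics/top0.png"); cv2.imwrite("pics/top0c.png",cv2.resize(im[120:320,150:420],None,fx=2.9,fy=2.9,interpolation=cv2.INTER_CUBIC))
E
```

```text
(no output)
```

View pics/top0.png

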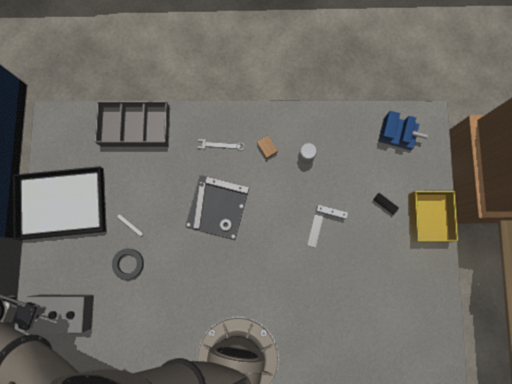

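View pics/top0c.png

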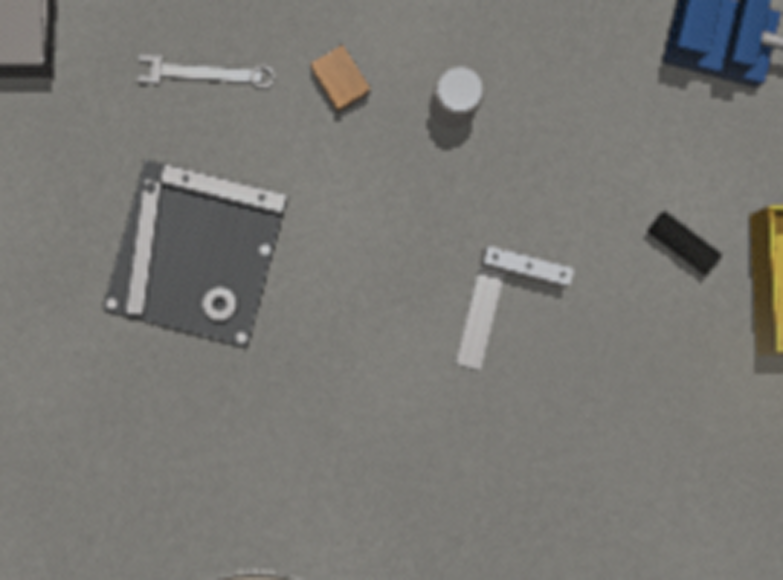

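The top view (full frame) shows the fixture around (218,208), with its rail on the far edge and the bar on the left. The square is at (325,220), with its heel upper left near (318,205), stock to the right and blade towards the robot. It's turned almost the same way as the fixture. I'll fit both poses precisely with a region model in both cameras.

```bash
cat > fit.py <<'E'
import numpy as np,cv2
from scipy.optimize import minimize
from cell import env
S=6
def box(x0,x1,y0,y1,z0,z1,l,rot=0):
    c=np.array([[x,y] for x,y in((x0,y0),(x1,y0),(x1,y1),(x0,y1))])/1e3
    r=np.array([[np.cos(rot),-np.sin(rot)],[np.sin(rot),np.cos(rot)]]); c=c@r.T
    return [np.c_[c,np.full(4,z/1e3)] for z in(z0,z1)],l
SQ=[box(22,150,0,32,0,6,0),box(0,22,0,110,0,40,2)]
FX=[box(-25,175,-30,160,0,12,0),box(1,171,-20,0,12,28,2,.14),box(-22,0,0,160,12,28,4)]
def W(p,P): 
    c,s=np.cos(p[2]),np.sin(p[2]); return np.c_[P[:,0]*c-P[:,1]*s+p[0],P[:,0]*s+P[:,1]*c+p[1],P[:,2]]
def proj(k,X):
    c=(X@np.array(k["R"]).T+k["t"])@np.array(k["mtx"]).T; return c[:,:2]/c[:,2:]
def fit(model,p0,cams,h=0.02):
    views=[]
    for c,im in cams:
        k=env.calibration(c); u=np.vstack([proj(k,W(p0,np.vstack(b[0]))) for b in model])
        a=np.floor(u.min(0)-5).astype(int); b=np.ceil(u.max(0)+5).astype(int)
        views.append((k,a,b-a,cv2.cvtColor(im,cv2.COLOR_BGR2GRAY)[a[1]:b[1],a[0]:b[0]].astype(float)))
    n=2*len(model)
    def cost(p):
        r=0
        for k,a,sz,g in views:
            L=np.full((sz[1]*S,sz[0]*S),n,np.uint8)
            d=lambda q,l:cv2.fillConvexPoly(L,np.round(((q-a+.5)*S-.5)*16).astype(np.int32),int(l),shift=4)
            for (lo,hi),l in model:
                t=proj(k,W(p,hi)); q=np.vstack([t,proj(k,W(p,lo))]).astype(np.float32)
                d(cv2.convexHull(q)[:,0],l+1); d(t,l)
            A=np.stack([cv2.resize((L==i).astype(np.float32),tuple(int(v) for v in sz),interpolation=cv2.INTER_AREA).ravel() for i in range(n+1)],1)
            A=cv2.GaussianBlur(A.reshape(sz[1],sz[0],-1),(3,3),.5).reshape(-1,n+1)
            w=np.linalg.lstsq(A,g.ravel(),rcond=None)[0]; r+=np.mean((A@w-g.ravel())**2)
        return r/len(views)
    p0=np.array(p0,float)
    for st in(.008,.003,.0015):
        sim=np.vstack([p0]+[p0+e for e in np.diag([st,st,st*8])])
        o=minimize(cost,p0,method="Nelder-Mead",options=dict(initial_simplex=sim,xatol=1e-4,fatol=1e-3)); p0=o.x
    return p0,o.fun
E
python3 - <<'E'
from fit import *
def ray(c,u,z):
    k=env.calibration(c);R=np.array(k["R"]);o=-R.T@k["t"];d=R.T@np.linalg.solve(k["mtx"],[*u,1]);return (o+d*(z-o[2])/d[2])[:2]
f=lambda x,y:(150+x/2.9,120+y/2.9)
def init(a,b,z):
    A,B=ray("top",f(*a),z),ray("top",f(*b),z);d=B-A;return [*A,np.arctan2(d[1],d[0])-np.pi/2]
im={c:cv2.imread(f"pics/{c}0.png") for c in("top","scene")}
for n,m,p in(("sq",SQ,init((487,247),(573,268),.04)),("fx",FX,init((160,187),(283,211),.028))):
    print(n,np.round(p,4))
    for cs in(("top",),("scene",),("top","scene")):
        r=fit(m,p,[(c,im[c]) for c in cs]); print(cs,np.round(r[0],4),round(r[1],1))
E
```

```text
sq [ 0.5406 -0.2913 -3.3827]
('top',) [ 0.5428 -0.2898 -3.3999] 77.5
('scene',) [ 0.5424 -0.2869 -3.3841] 36.6
('top', 'scene') [ 0.5429 -0.2897 -3.4026] 59.0
fx [ 0.6183  0.1204 -3.335 ]
('top',) [ 0.6269  0.1216 -3.3945] 172.4
('scene',) [ 0.6267  0.1245 -3.3924] 146.5
('top', 'scene') [ 0.6267  0.1229 -3.3965] 168.0
```

```bash
python3 - <<'E'
from fit import *
out=[]
for c in("top","scene"):
    im=cv2.imread(f"pics/{c}0.png");k=env.calibration(c)
    for m,p in((SQ,[.5429,-.2897,-3.4026]),(FX,[.6267,.1229,-3.3965])):
        u=np.vstack([proj(k,W(p,np.vstack(b[0]))) for b in m]).mean(0).astype(int); w=(40,36)
        a=u-w; s=5; crop=cv2.resize(im[a[1]:a[1]+72,a[0]:a[0]+80],None,fx=s,fy=s,interpolation=cv2.INTER_CUBIC)[:300]
        for (lo,hi),l in m: cv2.polylines(crop,[np.round((proj(k,W(p,hi))-a+.5)*s).astype(np.int32)],True,(0,0,255),1)
        out.append(crop)
cv2.imwrite("pics/ov.png",np.vstack([np.hstack(out[:2]),np.hstack(out[2:])]))
E
```

```text
(no output)
```

View pics/ov.png

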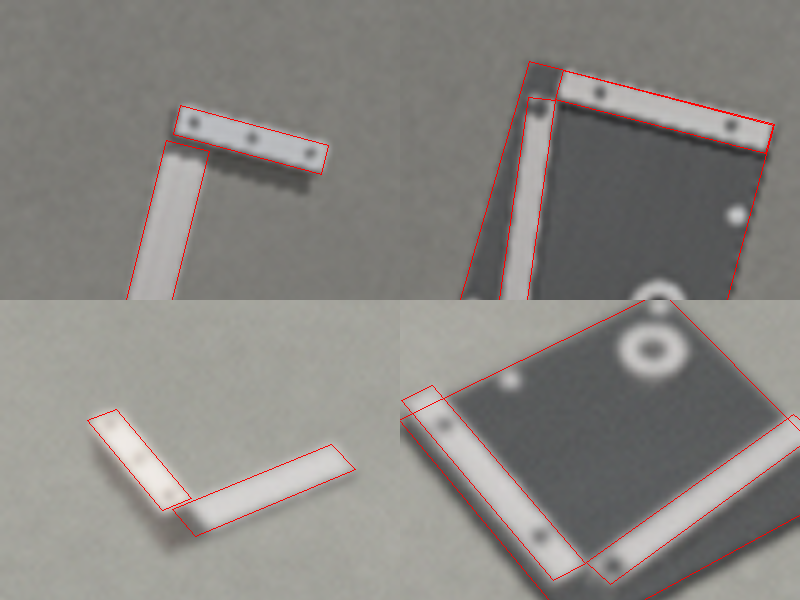

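The overlays match in both cameras. Fitted poses: square heel at (0.543, -0.290), fixture origin at (0.627, 0.123), yaw about -3.40 for both. Next, the approach.

```bash
cat > go.py <<'E'
import numpy as np
from scipy.spatial.transform import Rotation as Ro
from cell import env
SQP=[.5429,-.2897,-3.4026]; FXP=[.6267,.1229,-3.3965]
def pt(p,x,y,z):
    c,s=np.cos(p[2]),np.sin(p[2]);return np.array([x*c-y*s+p[0],x*s+y*c+p[1],z])
def tool():
    s=env.read_state();q=s["ee_rot"];return np.array(s["ee_pos"]),Ro.from_quat([q[1],q[2],q[3],q[0]]),s
def goal(yaw):   # tool z down, y along +-object x
    y=np.array([np.cos(yaw),np.sin(yaw),0]);z=np.array([0,0,-1.]);_,R,_=tool()
    return min((Ro.from_matrix(np.c_[np.cross(e*y,z),e*y,z]) for e in(1,-1)),key=lambda G:(R.inv()*G).magnitude())
def show(P,yaw):
    p,R,_=tool();print("dpos",np.round(R.inv().apply(P-p),4),"twist",np.round((R.inv()*goal(yaw)).as_rotvec(degrees=True),2))
def fxframe(v): c,s=np.cos(FXP[2]),np.sin(FXP[2]);return np.array([v[0]*c+v[1]*s,-v[0]*s+v[1]*c,v[2]])
def stat():
    p,R,s=tool();G=goal(FXP[2])
    print("t",round(s["clock"],2),"fx pos",np.round(fxframe(p-np.array([*FXP[:2],0]))*1e3,2),"F_fx",np.round(fxframe(np.array(s["wrist_force"])),2),"tq",np.round(s["ft_torque"],2),"w",round(s["width"],4),"rot err",np.round((R.inv()*G).as_rotvec(degrees=True),2))
E
python3 - <<'E'
from go import *
show(np.array([.5,.15,.20]),SQP[2]); show(pt(SQP,11,43,.12),SQP[2]); print(pt(SQP,11,43,.12),pt(FXP,11,43,.03)); stat()
E
```

```text
dpos [-0.4302 -0.3792  0.0055] twist [-0.    0.   87.14]
dpos [  8.2382 -44.2794   0.0886] twist [-0.    0.   87.14]
[-21.18085387 -38.99471929   0.12      ] [-2.08605505e+01 -3.87139133e+01  3.00000000e-02]
t 0.7 fx pos [ 537.73 -396.94  205.45] F_fx [-0.84  0.58 -0.27] tq [ 0.02  0.06 -0.01] w 0.0942 rot err [-0.    0.   86.79]
```

```bash
python3 -m pendant '{"delta_pos":[[-0.043,-0.038,0],[-0.086,-0.076,0],[-0.129,-0.114,0],[-0.172,-0.152,0],[-0.215,-0.19,0],[-0.258,-0.228,0],[-0.301,-0.266,0],[-0.344,-0.304,0],[-0.387,-0.341,0],[-0.43,-0.379,0]],"twist":[[0,0,6],[0,0,12],[0,0,18],[0,0,24],[0,0,30],[0,0,36],[0,0,42],[0,0,48],[0,0,54],[0,0,60]],"claw":[0.06,0.06,0.06,0.06,0.06,0.06,0.06,0.06,0.06,0.06]}' 40
python3 - <<'E'
from go import *
show(pt(SQP,.011,.043,.10),SQP[2]); print(pt(SQP,.011,.043,.1)); stat()
E
```

```text
clock: 1.95
ee_pos: [0.5007, 0.1488, 0.2059]
ee_rot: [0.0, 0.629, 0.777, 0.0]
wrist_force: [0.6, 0.7, 0.1]
width: 0.0599
dpos [-0.471  -0.0794  0.1056] twist [ 0.04 -0.04 26.96]
[ 0.52117625 -0.32840502  0.1       ]
t 1.95 fx pos [128.43   6.75 205.87] F_fx [-0.38 -0.77  0.13] tq [-0.02  0.04 -0.02] w 0.0599 rot err [ 0.04 -0.04 26.62]
```

```bash
python3 -m pendant '{"delta_pos":[[-0.052,-0.009,0],[-0.104,-0.018,0.01],[-0.157,-0.026,0.02],[-0.21,-0.035,0.035],[-0.262,-0.044,0.05],[-0.314,-0.053,0.065],[-0.367,-0.062,0.08],[-0.419,-0.071,0.095],[-0.471,-0.0794,0.1056],[-0.471,-0.0794,0.1056]],"twist":[[0,0,3],[0,0,6],[0,0,9],[0,0,12],[0,0,15],[0,0,18],[0,0,21],[0,0,24],[0,0,27],[0,0,27]],"claw":[0.06,0.06,0.06,0.06,0.06,0.06,0.06,0.06,0.06,0.06]}'
python3 - <<'E'
from go import *
show(pt(SQP,.011,.043,.02),SQP[2]); stat()
import cv2
cv2.imwrite("pics/s1.png",env.read_camera("scene")[120:,100:400])
E
```

```text
clock: 3.2
ee_pos: [0.5202, -0.3312, 0.0992]
ee_rot: [0.0, 0.794, 0.608, -0.001]
wrist_force: [0.6, 1.4, -0.3]
width: 0.0599
dpos [0.0032 0.0003 0.0792] twist [-0.05  0.13 -0.2 ]
t 3.2 fx pos [-11.41 466.33  99.21] F_fx [-0.19 -1.51 -0.35] tq [-0.01  0.06 -0.02] w 0.0599 rot err [-0.05  0.13 -0.55]
```

```bash
python3 -m pendant '{"delta_pos":[[0,0,0.02],[0,0,0.04],[0,0,0.06],[0,0,0.07],[0,0,0.079],[0,0,0.079],[0,0,0.079],[0,0,0.079],[0,0,0.079],[0,0,0.079]],"twist":[[0,0,0],[0,0,0],[0,0,0],[0,0,0],[0,0,0],[0,0,0],[0,0,0],[0,0,0],[0,0,0],[0,0,0]],"claw":[0.06,0.06,0.06,0.06,0.06,0.05,0.04,0.03,0.02,0.015]}' 50
python3 - <<'E'
from go import *
show(pt(SQP,.011,.043,.02),SQP[2]); stat()
import cv2
a=env.read_camera("scene");b=env.read_camera("top")
cv2.imwrite("pics/s2.png",np.hstack([cv2.resize(a[140:290,60:210],(400,400)),cv2.resize(b[150:270,265:385],(400,400))]))
E
```

```text
clock: 4.5
ee_pos: [0.5219, -0.3269, 0.0212]
ee_rot: [0.0, 0.792, 0.61, 0.0]
wrist_force: [-0.4, 1.2, 3.3]
width: 0.0215
dpos [-0.0016 -0.0003  0.0012] twist [ 0.02 -0.    0.14]
t 4.5 fx pos [-12.   461.71  21.2 ] F_fx [ 0.69 -1.07  3.3 ] tq [ 0.13  0.19 -0.01] w 0.0215 rot err [ 0.02 -0.   -0.21]
```

View pics/s2.png

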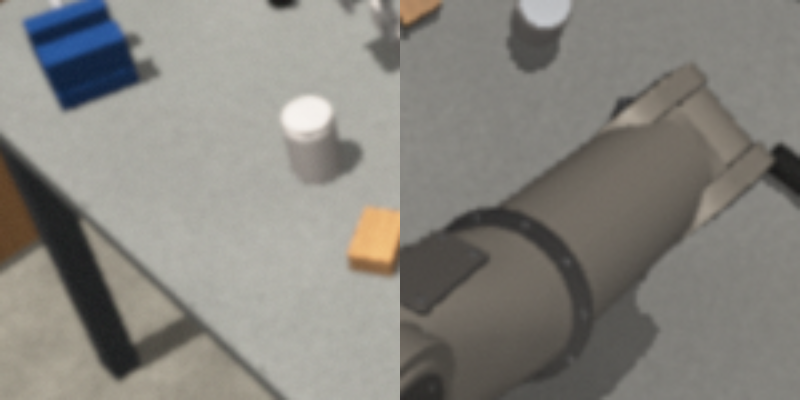

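The opening is 21.5 mm, so the stock is held. The crops only show the arm hiding the square. Now I'll lift and work out the carry.

```bash
python3 - <<'E'
from go import *
p,R,s=tool();c,s_=np.cos(SQP[2]),np.sin(SQP[2]);d=p-np.array([*SQP[:2],0]);print("g",d[0]*c+d[1]*s_,-d[0]*s_+d[1]*c)
E
python3 -m pendant '{"delta_pos":[[0,0,0],[0,0,-0.01],[0,0,-0.03],[0,0,-0.05],[0,0,-0.07],[0,0,-0.09],[0,0,-0.09],[0,0,-0.09],[0,0,-0.09],[0,0,-0.09]],"twist":[[0,0,0],[0,0,0],[0,0,0],[0,0,0],[0,0,0],[0,0,0],[0,0,0],[0,0,0],[0,0,0],[0,0,0]],"claw":[0.01,0.01,0.01,0.01,0.01,0.01,0.01,0.01,0.01,0.01]}' 55
python3 - <<'E'
from go import *
show(pt(FXP,.021,.0735,.09),FXP[2]); stat()
E
```

```text
g 0.0107155440983237 0.041411802428048546
clock: 5.85
ee_pos: [0.5214, -0.3268, 0.1103]
ee_rot: [-0.0, 0.792, 0.61, -0.0]
wrist_force: [-0.8, 0.0, -2.6]
width: 0.0213
dpos [ 0.3881 -0.0339  0.0203] twist [-0.06  0.   -0.21]
t 5.85 fx pos [-11.5  461.72 110.3 ] F_fx [ 0.82  0.17 -2.59] tq [-0.05  0.05  0.04] w 0.0213 rot err [-0.06  0.   -0.21]
```

```bash
python3 -m pendant '{"delta_pos":[[0.03,-0.003,0],[0.08,-0.007,0],[0.13,-0.011,0],[0.18,-0.016,0],[0.23,-0.02,0],[0.28,-0.025,0.005],[0.33,-0.029,0.01],[0.37,-0.033,0.015],[0.388,-0.034,0.02],[0.388,-0.034,0.02]],"twist":[[0,0,-0.2],[0,0,-0.2],[0,0,-0.2],[0,0,-0.2],[0,0,-0.2],[0,0,-0.2],[0,0,-0.2],[0,0,-0.2],[0,0,-0.2],[0,0,-0.2]],"claw":[0.01,0.01,0.01,0.01,0.01,0.01,0.01,0.01,0.01,0.01]}'
python3 - <<'E'
from go import *
import cv2
show(pt(FXP,.021,.0735,.034),FXP[2]); stat()
a=env.read_camera("scene");b=env.read_camera("top");stat()
cv2.imwrite("pics/s3.png",np.hstack([cv2.resize(a[190:340,180:330],(400,400)),cv2.resize(b[150:270,155:275],(400,400))]))
E
```

```text
clock: 7.1
ee_pos: [0.5879, 0.0576, 0.0902]
ee_rot: [-0.0, 0.791, 0.612, -0.001]
wrist_force: [-0.8, -1.1, -3.3]
width: 0.0214
dpos [-0.0005  0.0002  0.0562] twist [-0.04  0.04  0.09]
t 7.1 fx pos [21.13 72.95 90.22] F_fx [ 0.51  1.28 -3.28] tq [-0.12  0.03  0.01] w 0.0214 rot err [-0.04  0.04  0.09]
t 7.2 fx pos [20.52 75.1  90.87] F_fx [-0.56  0.5  -2.81] tq [-0.15 -0.02 -0.01] w 0.0215 rot err [ 0.    0.05 -0.08]
```

View pics/s3.png

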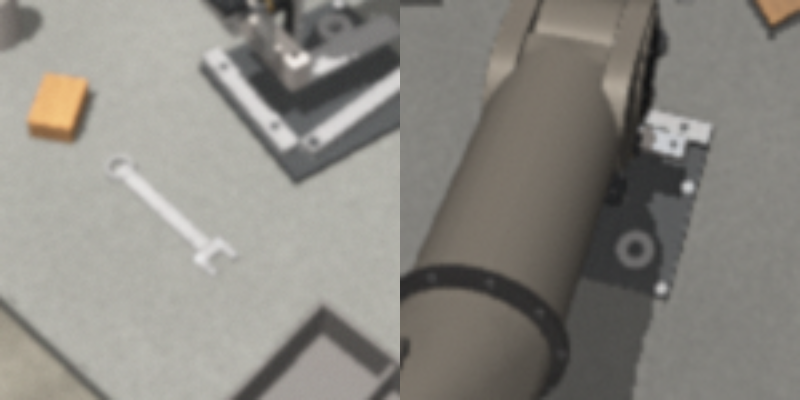

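The square hangs level over the bed, just inside the rail in the top view at (670,140). Now I'll lower it and press lightly on the bed.

```bash
python3 -m pendant '{"delta_pos":[[0,0,0.01],[0,0,0.022],[0,0,0.034],[0,0,0.044],[0,0,0.05],[0,0,0.053],[0,0,0.055],[0,0,0.0565],[0,0,0.0565],[0,0,0.0565]],"twist":[[0,0,0],[0,0,0],[0,0,0],[0,0,0],[0,0,0],[0,0,0],[0,0,0],[0,0,0],[0,0,0],[0,0,0]],"claw":[0.01,0.01,0.01,0.01,0.01,0.01,0.01,0.01,0.01,0.01]}'
python3 - <<'E'
from go import *
show(pt(FXP,.0107,.0735,.033),FXP[2]); stat()
E
```

```text
clock: 8.45
ee_pos: [0.5881, 0.0569, 0.0345]
ee_rot: [0.0, 0.791, 0.611, 0.0]
wrist_force: [0.5, -0.3, -2.7]
width: 0.0219
dpos [0.0001 0.01   0.0015] twist [ 0.01 -0.   -0.  ]
t 8.45 fx pos [20.69 73.57 34.53] F_fx [-0.57  0.16 -2.66] tq [-0.06  0.05  0.01] w 0.0219 rot err [ 0.01 -0.   -0.  ]
```

```bash
python3 -m pendant '{"delta_pos":[[0,0,0.0005],[0,0,0.001],[0,0,0.0015],[0,0,0.002],[0,0,0.002],[0,0,0.002],[0,0.002,0.002],[0,0.004,0.002],[0,0.006,0.002],[0,0.006,0.002]],"twist":[[0,0,0],[0,0,0],[0,0,0],[0,0,0],[0,0,0],[0,0,0],[0,0,0],[0,0,0],[0,0,0],[0,0,0]],"claw":[0.01,0.01,0.01,0.01,0.01,0.01,0.01,0.01,0.01,0.01]}'
python3 - <<'E'
from go import *
stat()
E
```

```text
clock: 9.7
ee_pos: [0.593, 0.056, 0.0331]
ee_rot: [-0.001, 0.791, 0.612, -0.0]
wrist_force: [-12.1, 3.2, 22.4]
width: 0.0217
t 9.7 fx pos [15.75 73.21 33.15] F_fx [12.48 -0.05 22.37] tq [ 0.77  3.1  -0.04] w 0.0217 rot err [-0.13 -0.06  0.  ]
```

```bash
python3 -m pendant '{"delta_pos":[[0,0,-0.0003],[0,0,-0.0005],[0,0.0005,-0.0005],[0,0.001,-0.0005],[0,0.0015,-0.0005],[0,0.002,-0.0005],[0,0.0025,-0.0005],[0,0.003,-0.0005],[0,0.003,-0.0005],[0,0.003,-0.0005]],"twist":[[0,0,0],[0,0,0],[0,0,0],[0,0,0],[0,0,0],[0,0,0],[0,0,0],[0,0,0],[0,0,0],[0,0,0]],"claw":[0.01,0.01,0.01,0.01,0.01,0.01,0.01,0.01,0.01,0.01]}'
python3 - <<'E'
from go import *
stat()
E
```

```text
clock: 10.95
ee_pos: [0.5963, 0.0549, 0.0332]
ee_rot: [-0.001, 0.791, 0.611, -0.0]
wrist_force: [-6.2, 2.5, 8.6]
width: 0.0216
t 10.95 fx pos [12.24 73.41 33.17] F_fx [ 6.65 -0.88  8.63] tq [ 0.31  1.57 -0.08] w 0.0216 rot err [-0.06 -0.03 -0.  ]
```

```bash
python3 -m pendant '{"delta_pos":[[0,0,-0.0002],[0,0.0004,-0.0002],[0,0.0008,-0.0002],[0,0.0012,-0.0002],[0,0.0016,-0.0002],[0,0.002,-0.0002],[0,0.0023,-0.0002],[0,0.0026,-0.0002],[0,0.0026,-0.0002],[0,0.0026,-0.0002]],"twist":[[0,0,0],[0,0,0],[0,0,0],[0,0,0],[0,0,0],[0,0,0],[0,0,0],[0,0,0],[0,0,0],[0,0,0]],"claw":[0.01,0.01,0.01,0.01,0.01,0.01,0.01,0.01,0.01,0.01]}'
python3 - <<'E'
from go import *
stat()
E
```

```text
clock: 12.2
ee_pos: [0.5979, 0.0544, 0.0332]
ee_rot: [-0.001, 0.791, 0.612, -0.001]
wrist_force: [-12.4, 2.6, 15.1]
width: 0.0216
t 12.2 fx pos [10.61 73.53 33.15] F_fx [12.67  0.6  15.05] tq [0.64 3.1  0.06] w 0.0216 rot err [-0.17 -0.01  0.01]
```

Rail contact comes at x = 10.6 mm, where I predicted 10.7. Now I'll slide along the rail toward the bar.

```bash
python3 -m pendant '{"delta_pos":[[0,0,-0.0004],[0.003,0,-0.0004],[0.006,0,-0.0004],[0.009,0,-0.0004],[0.012,0,-0.0004],[0.016,0,-0.0004],[0.02,0,-0.0004],[0.024,0,-0.0004],[0.027,0,-0.0004],[0.028,0,-0.0004]],"twist":[[0,0,0],[0,0,0],[0,0,0],[0,0,0],[0,0,0],[0,0,0],[0,0,0],[0,0,0],[0,0,0],[0,0,0]],"claw":[0.01,0.01,0.01,0.01,0.01,0.01,0.01,0.01,0.01,0.01]}'
python3 - <<'E'
from go import *
stat()
E
```

```text
clock: 13.45
ee_pos: [0.6042, 0.0782, 0.0332]
ee_rot: [-0.0, 0.792, 0.611, -0.002]
wrist_force: [-15.1, -12.1, 13.7]
width: 0.0212
t 13.45 fx pos [10.51 48.96 33.2 ] F_fx [11.59 15.52 13.67] tq [-2.86  3.71  0.24] w 0.0212 rot err [-0.19  0.21 -0.1 ]
```

```bash
python3 -m pendant '{"delta_pos":[[0,0,-0.0004],[0.001,0,-0.0004],[0.002,0,-0.0004],[0.003,0,-0.0004],[0.004,0,-0.0004],[0.005,0,-0.0004],[0.006,0,-0.0004],[0.006,0,-0.0004],[0.006,0,-0.0004],[0.006,0,-0.0004]],"twist":[[0,0,0],[0,0,0],[0,0,0],[0,0,0],[0,0,0],[0,0,0],[0,0,0],[0,0,0],[0,0,0],[0,0,0]],"claw":[0.01,0.01,0.01,0.01,0.01,0.01,0.01,0.01,0.01,0.01]}'
python3 - <<'E'
from go import *
stat()
E
```

```text
clock: 14.7
ee_pos: [0.606, 0.0852, 0.0333]
ee_rot: [-0.0, 0.792, 0.611, -0.002]
wrist_force: [-9.9, -6.4, 4.6]
width: 0.0217
t 14.7 fx pos [10.54 41.72 33.29] F_fx [7.96 8.71 4.61] tq [-1.5   2.59  0.22] w 0.0217 rot err [-0.17  0.15 -0.05]
```

```bash
python3 -m pendant '{"delta_pos":[[0.0003,0,0],[0.0006,0,0],[0.0009,0,0],[0.0012,0,0],[0.0015,0,0],[0.0015,0,0],[0.0015,0,0],[0.0015,0,0],[0.0015,0,0],[0.0015,0,0]],"twist":[[0,0,0],[0,0,0],[0,0,0],[0,0,0],[0,0,0],[0,0,0],[0,0,0],[0,0,0],[0,0,0],[0,0,0]],"claw":[0.01,0.01,0.01,0.01,0.01,0.01,0.01,0.01,0.01,0.01]}'
python3 - <<'E'
from go import *
import cv2
stat()
for c in("scene","top"): cv2.imwrite(f"pics/{c}9.png",env.read_camera(c))
cv2.imwrite("pics/s4.png",cv2.resize(cv2.imread("pics/scene9.png")[170:290,220:380],(800,600),interpolation=cv2.INTER_CUBIC))
print([(round(d["conf"],2),np.round(fxframe(np.array(d["location"])-[*FXP[:2],0])*1e3,1)) for d in env.search_frame("bar_end","scene")])
E
```

```text
clock: 15.95
ee_pos: [0.6062, 0.0859, 0.0333]
ee_rot: [-0.0, 0.792, 0.611, -0.002]
wrist_force: [-11.7, -9.2, 6.7]
width: 0.0214
t 15.95 fx pos [10.54 41.01 33.27] F_fx [ 8.99 11.83  6.66] tq [-2.29  2.92  0.26] w 0.0214 rot err [-0.18  0.19 -0.08]
[(0.94, array([ 76.5, -16.1,  32.6])), (0.61, array([-197.1,  175.9,   27.5]))]
```

View pics/s4.png

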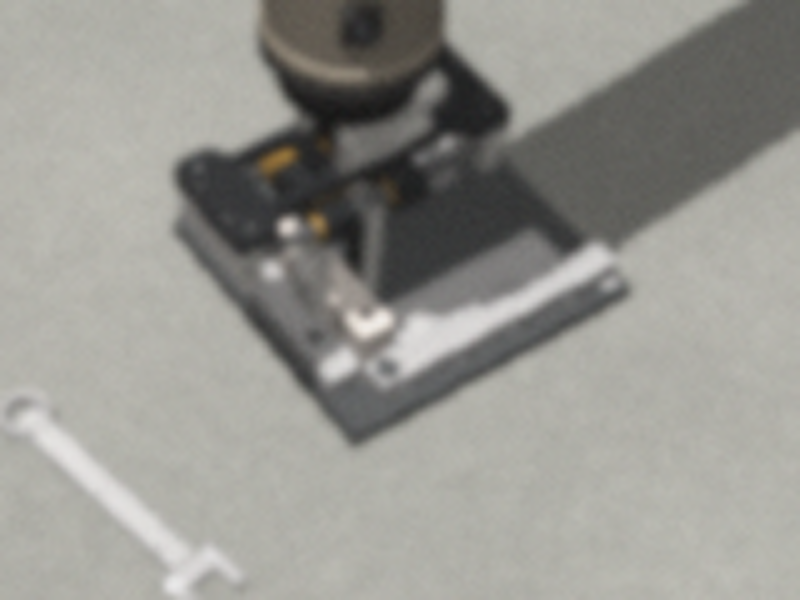

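The blade lies along the bar, and the bar is nearly parallel to the bed edge (free end at about (610,260)). I'll push further along y to find the hard stop.

```bash
python3 -m pendant '{"delta_pos":[[0.0003,0,-0.0002],[0.0006,0,-0.0002],[0.0009,0,-0.0002],[0.0012,0,-0.0002],[0.0015,0,-0.0002],[0.0015,0,-0.0002],[0.0015,0,-0.0002],[0.0015,0,-0.0002],[0.0015,0,-0.0002],[0.0015,0,-0.0002]],"twist":[[0,0,0],[0,0,0],[0,0,0],[0,0,0],[0,0,0],[0,0,0],[0,0,0],[0,0,0],[0,0,0],[0,0,0]],"claw":[0.01,0.01,0.01,0.01,0.01,0.01,0.01,0.01,0.01,0.01]}'
python3 - <<'E'
from go import *
stat()
E
```

```text
clock: 17.35
ee_pos: [0.6062, 0.086, 0.0334]
ee_rot: [0.0, 0.792, 0.611, -0.003]
wrist_force: [-13.3, -15.1, 5.8]
width: 0.0217
t 17.35 fx pos [10.54 40.86 33.36] F_fx [ 9.06 17.98  5.85] tq [-3.64  3.17  0.29] w 0.0217 rot err [-0.2   0.27 -0.13]
```

y stalled at 40.9 mm while the force rose, so that's the hard stop. Now I'll check the bar angle with an overlay at 0.

```bash
python3 - <<'E'
from fit import *
from go import stat,FXP
im=env.read_camera("scene");k=env.calibration("scene");stat()
g=cv2.cvtColor(im,cv2.COLOR_BGR2GRAY).astype(np.float32)
# outer top/side edge of bar: bright->dark profile along fx y, at x stations
for z in(.028,.012):
  E=[]
  for x in np.arange(.05,.166,.005):
    ys=np.arange(-.032,-.008,.0005); u=proj(k,W(FXP,np.c_[np.full(len(ys),x),ys,np.full(len(ys),z)])).astype(np.float32)
    v=cv2.remap(g,u[None,:,0],u[None,:,1],cv2.INTER_CUBIC)[0]; E.append((x,ys[np.argmax(np.gradient(cv2.GaussianBlur(v[None],(9,1),2)[0]))]))
  E=np.array(E); f=np.polyfit(E[:,0],E[:,1],1); print(z,"slope",f[0],"y@0",f[1],"resid",np.std(E[:,1]-np.polyval(f,E[:,0])))
a=np.array([275,200]);s=8;c=cv2.resize(im[200:270,275:370],None,fx=s,fy=s,interpolation=cv2.INTER_CUBIC)
for b in(box(1,171,-20,0,12,28,0),box(-22,0,0,160,12,28,0)): cv2.polylines(c,[np.round((proj(k,W(FXP,b[0][1]))-a+.5)*s).astype(np.int32)],True,(0,0,255),1)
cv2.imwrite("pics/s5.png",c)
E
```

```text
t 17.4 fx pos [10.55 40.87 33.34] F_fx [ 8.09 18.79  5.49] tq [-3.64  3.21  0.29] w 0.0215 rot err [-0.2   0.27 -0.13]
0.028 slope 0.009826086956521707 y@0 -0.02313963768115941 resid 0.0008305987741813124
0.012 slope 0.0013913043478260636 y@0 -0.01331623188405795 resid 0.0007712998001053244
```

View pics/s5.png

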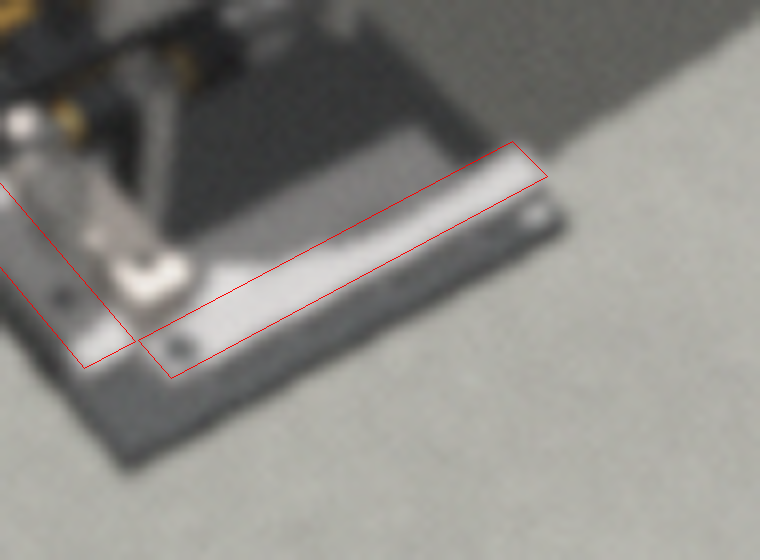

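The bar sits on the 0 rad overlay, with edge slopes of 0.001–0.01 rad, which is within image noise. I'll add a little rail pressure, settle and check once more.

```bash
python3 -m pendant '{"delta_pos":[[0,0.0003,0],[0,0.0006,0],[0,0.0006,0],[0,0.0006,0],[0,0.0006,0],[0,0.0006,0],[0,0.0006,0],[0,0.0006,0],[0,0.0006,0],[0,0.0006,0]],"twist":[[0,0,-0.1],[0,0,-0.1],[0,0,-0.1],[0,0,-0.1],[0,0,-0.1],[0,0,-0.1],[0,0,-0.1],[0,0,-0.1],[0,0,-0.1],[0,0,-0.1]],"claw":[0.01,0.01,0.01,0.01,0.01,0.01,0.01,0.01,0.01,0.01]}'
python3 - <<'E'
from go import *
stat(); env.read_camera("top"); 
print([(round(d["conf"],2),np.round(fxframe(np.array(d["location"])-[*FXP[:2],0])*1e3,1)) for d in env.search_frame("bearing","scene")[:2]]); stat()
E
```

```text
clock: 18.65
ee_pos: [0.6062, 0.086, 0.0333]
ee_rot: [-0.0, 0.791, 0.611, -0.003]
wrist_force: [-16.5, -14.3, 9.6]
width: 0.0214
t 18.65 fx pos [10.53 40.86 33.33] F_fx [12.35 18.01  9.56] tq [-3.49  4.08  0.24] w 0.0214 rot err [-0.26  0.27 -0.03]
[(0.52, array([-155.8,    5.8,    8.1]))]
t 18.75 fx pos [10.53 40.86 33.32] F_fx [13.38 16.83  9.56] tq [-3.5   4.1   0.22] w 0.0215 rot err [-0.26  0.27 -0.03]
```

```bash
python3 -c "
from cell import env; print(env.finish_job())"
```

```text
the job is handed in; nothing more can be done
None
```

I gripped the square by its stock, laid it on the fixture bed, and slid it against the rail and then along it into the swing bar. I handed the job in at about 19 s, still gripping and pressing.

- **Contact:** At the end the tool stood at x 10.5, y 40.9 mm in the fixture frame, against 10.7 and 41.4 expected from the grasp. Pushing harder on either face raised the force but barely moved it. The last forces were about 13 N on the rail, 17 N towards the bar (including bed and rail friction) and 10 N on the bed. The tool was 0.03° off the fixture's yaw.
- **Bar angle:** In the scene picture the bar lay on the overlay drawn at 0 rad. Two edge measurements gave 0.001 and 0.010 rad, which is about the noise of that measurement. That picture was taken just before the last small push on the rail.
- **Checks that disagreed or failed:**
  - The network put the bar's free end at x 76 mm instead of 171. The arm or its shadow was probably confusing it, so I ignored that reading.
  - My last look for the bearing failed because the gripper hid it, so I could not confirm it stayed put. By my measurements the square and fingers stayed clear of it.
  - I did not measure the other bench items again.

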